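# Nip down the plaster mould press with the tommy bar

### The job

Close the mould press on the plaster mould: take the steel bar from its wooden rest, push its end into a socket of the press's collar and work the collar round clockwise, moving the bar back from socket to socket, until the plate bears on the mould and turning clearly stiffens, to about half as much effort again as when it ran free. Go by feel and force it no further, as plaster cracks. Turn the collar only with the bar, leave the mould and everything else where they stand, and lay the bar back in its rest.

Things in the scene. Friction and masses are not known exactly. Their poses are not given: they have to be found in the camera images.
- press: Green bench press bolted to the table. Origin: centre of the underside of its base, on the spindle axis; z up, y along the crosshead. Base 240 (x) x 290 (y) x 22 mm; two 28 mm columns at y = +-118 mm; crosshead 66 (x) x 290 (y) mm, its top 200 mm above the table; column nuts rise to 220 mm. The 30 mm spindle stands out of the collar up to 320 mm above the table.
- collar_mid (a point): Centre of the steel collar on top of the crosshead: on the spindle axis, 236 mm above the table, level with its sockets. Collar 100 mm in diameter, 212 to 260 mm above the table, at a fixed height. Six radial sockets 60 degrees apart, each under a red stroke, 15 mm square, mouths bevelled sideways, 30 mm deep (floor 20 mm from the axis). This point's x axis points out along one socket; z up.
- collar (a joint): Turn of the collar, rad, positive clockwise seen from above, which lowers the plate 3.2 mm per rad. Free running takes 0.50 N m; it stays where left. The plate meets the mould 1.6 to 2.6 rad from the start; its rubber buffer then adds 0.6 N m per rad. A good nip is 100 N on the mould: 0.32 N m above free running. 50 to 160 N (0.16 to 0.51 above) will do; over 230 N (0.73 above) the plaster cracks.
- plate: Aluminium pressing plate, 126 x 126 x 14 mm, under the spindle's rubber buffer. Origin: centre of its underside, z up. At the start it hangs a few mm clear of the mould; how far differs from one set-up to the next, as the foot is screwed in by hand.
- mould: White two-part plaster mould, block 118 (x) x 112 (y) mm and about 96 mm high (hand cast, not exact), loose on the press base under the plate. Origin: centre of its underside, 22 mm above the table.
- bar: Steel tommy bar, round, 12 mm thick, 190 mm long with rounded ends, 0.17 kg, lying level in its rest at the start. Origin: its middle, on its axis; x along the bar. It has 3 mm of play in a socket, so the collar trails the bar by 0.1 to 0.2 rad; when the bar is stopped in mid-turn the moment felt may drop by up to a third of that felt in motion.
- bar_end_a (a point): Tip of the bar at its +x end (95 mm from the middle). Both ends are alike and either may be used.
- bar_end_b (a point): Tip of the bar at its -x end.
- bar_rest: Wooden rest fixed to the table, left or right of the press: foot 180 (x) x 64 (y) x 12 mm, with two notched uprights, 14 mm thick, centred 60 mm either side of the middle along x, 106 mm clear between them. Notches 13 mm wide at the bottom (49 mm above the table), widening to about 30 mm at the top (73 mm). Origin: centre of its underside; x along the lying bar.
- rest_mid (a point): Where the middle of the bar lies when it is in the rest: middle of the rest, 55 mm above the table; x along the lying bar.
- glaze_jar: Amber glass jar, 72 mm in diameter, 95 mm high. Bystander. Origin: centre of the underside.
- oxide_jar: Blue jar, 60 mm in diameter, 80 mm high. Bystander. Origin: centre of the underside.
- spare_mould: Spare plaster mould half, 118 x 112 x 48 mm. Bystander. Origin: centre of the underside.
- bisque_bowl: Unglazed bowl, 110 mm in diameter, 50 mm high. Bystander. Origin: centre of the underside.
- bisque_mug: Unglazed mug, 76 mm in diameter, 85 mm high. Bystander. Origin: centre of the underside.
- cutter_tray: Fixed shallow wooden tray, 170 (x) x 130 (y) x 35 mm, with two cutters, on the other side of the press from the rest. Origin: centre of the underside.
- cutter_star: Star-shaped steel cutter, 60 mm, 22 mm high, in the tray. Bystander.
- cutter_flower: Flower-shaped steel cutter, 58 mm, 22 mm high, in the tray. Bystander.
Things that resemble listed ones, but are neither listed nor needed, are in the scene too. Leave any turquoise look-alike of the mould alone.

How it is judged:
By the outcome, as a careful person would: the job done as asked, in the order asked, and still so for the second after the job is handed in, with the robot touching nothing.
It also fails if it takes over 72 s, if anything falls off the work surface, if the arm or the gripper's body presses on something with over 40 N, if the wrist force passes 120 N, or if a joint passes its speed limit or range.

### The arm

A 7-joint arm with a two-finger parallel gripper is mounted at the origin on the work surface. World frame = base frame: x ahead of the robot, y to its left, z up, the work surface at z = 0. Lengths are in m, angles in degrees, forces in N, time in s.
With the tool pointing down it reaches from about 0.425 to 0.875 m from the base axis. Payload 8.4 kg.
Tool frame: the origin (TCP) lies at the centre of the arm's flange, where the gripper is bolted on; the fingertips stand 173 mm ahead of it and the grasp point (between the pads) lies 155 mm ahead of it; z points along the fingers, y is the direction in which the jaws open and shut (so a half turn about z gives the same grasp; the last joint's range is limited). The gripper opens to 85 mm and grips with 20 to 120 N. Pads are 22 mm wide; open, the fingers measure 114 mm over their backs; the gripper's body (76 mm by 85 mm) begins 54 mm behind the grasp point. The pads swing forward as they close: fully open they stand 13 mm farther back than shut.
Start: joints at [69.431, 19.091, 2.286, 83.961, -0.768, 76.965, -3.352], TCP at [0.167, -0.628, 0.405] pointing down, gripper open.
Joint ranges: [-147.57, 147.57], [-21.85, 119.76], [-74.77, 79.35], [14.55, 137.4], [-85.83, 265.84], [4.83, 119.75], [-152.11, 152.11]. Speed limits (degrees/s): [127.2, 127.2, 159.86, 159.86, 180, 180, 180].

### API

Orientations are given as [roll, pitch, yaw] about the fixed x, y, z axes, in that order (R = Rz(yaw) Ry(pitch) Rx(roll)).
In Python, from station import robot, effector, planner, status, imaging, workorder gives the robot as it stands. Calls block until the motion is done:
- robot.move_ptp(position, orientation): joint-space move of the TCP to a pose.
- robot.move_l(position, rotation=None, max_speed=0.15, force_limit=None): straight line of the TCP; rotation=None keeps the orientation; max_speed is the mean speed in m/s. With force_limit (N) it stops when the force on the tool has changed by that much, and returns True; else False.
- robot.move_j(angles): joint-space move.
- effector.gripper_to(opening): finger opening in m; the grip force is fixed at half the most; returns when the fingers have stopped.
- robot.wait(seconds).
- planner.ik(position, orientation): joint angles nearest the present ones, or None.
- status.get_obs(): the state.
- imaging.grab_frame(name): name is "side" or "top" or "wrist"; returns a dict with "color" (384x512x3 uint8, blue, green, red), "fx", "fy", "cx", "cy" (pixels), "extrinsics" (4x4, takes a point from camera to world coordinates). Camera axes: x right, y up, looking along -z (the intrinsics and any distortion apply to the point x, -y, -z); pixel columns grow to the right and rows downward; lengths in m; the calibration is good to about 2 mm. A picture is of the moment at which its call begins. There is no depth.
A pose or a line that the arm cannot do raises robot.Unreachable and nothing moves.
- workorder.sign_off(): hands the job in, once; it reports no verdict.
The state is a dict: "time_s": time; "qpos": joint angles; "joint_vel": joint speeds; "joint_efforts": joint torques, N m; "tool_pos": TCP position; "ee_rot": TCP orientation; "ft_force": force on the tool from outside, world axes, zero at the start; "ft_torque": the same for the moment, N m; "gripper_width": finger opening in m.
Only numpy, scipy, OpenCV 4.12 (cv2) and the standard library are available. Lean on these libraries where they do the work, as an engineer would, in place of code of your own. Each camera call takes 0.05 s, during which the arm holds its last target. There are 200 camera calls.

## Working session

There is one attempt and no reset: what is moved stays moved. The work goes in short steps, each a Python script; the robot and the scene stay as the last script left them, time stands still between calls to the robot, and variables do not carry over. Pictures are saved under pics/ and viewed, about 8 in all and at most 12, crops included, and the job is handed in when it is done.

```bash
mkdir -p pics; ls; python3 - <<'E'
from station import *
import cv2,numpy as np
for n in ("side","top"):
    f=imaging.grab_frame(n); cv2.imwrite(f"pics/{n}0.png",f["color"])
    print(n,f["fx"],f["fy"],f["cx"],f["cy"],[k for k in f]); print(np.round(f["extrinsics"],4).tolist())
o=status.get_obs(); print(o)
E
```

```text
pics
side 450.4728351611401 450.4728351611401 255.1143299357246 188.89301806743137 ['color', 'fx', 'fy', 'cx', 'cy', 'extrinsics']
[[-0.8632, 0.3058, -0.4018, -0.0805], [-0.5044, -0.4849, 0.7145, 1.0569], [0.0236, 0.8194, 0.5728, 0.9903], [0.0, 0.0, 0.0, 1.0]]
top 452.78462995268796 452.78462995268796 254.80763822618735 189.88856774301036 ['color', 'fx', 'fy', 'cx', 'cy', 'extrinsics']
[[-0.0241, 0.9973, -0.0695, 0.4168], [-0.9995, -0.0253, -0.017, 0.0094], [-0.0187, 0.069, 0.9974, 1.3595], [0.0, 0.0, 0.0, 1.0]]
{'time_s': 0.1, 'qpos': array([69.43230632, 19.12588729,  2.28599407, 84.00536749, -0.76850948,
       76.96468173, -3.35424605]), 'joint_vel': array([-0.08642363, -0.05698067, -0.05146124, -0.14449292,  0.00840121,
       -0.06279019, -0.07466719]), 'joint_efforts': array([ 4.13407863e-03, -6.60012317e+01,  1.37050487e+00, -4.06471682e+01,
        1.71559973e-02,  9.08757211e-03,  1.08343772e-04]), 'tool_pos': array([ 0.16690074, -0.62804385,  0.40393626]), 'ee_rot': array([-1.79919479e+02,  5.07667633e-03,  1.48791159e+01]), 'ft_force': array([ 0.15434982,  0.31608697, -0.28912792]), 'ft_torque': array([ 0.05102932,  0.03284186, -0.04093698]), 'gripper_width': 0.08558807256294564}
```

```bash
python3 - <<'E'
import cv2
for n in ("side","top"):
    cv2.imwrite(f"pics/{n}0x.png",cv2.resize(cv2.imread(f"pics/{n}0.png"),None,fx=1.5,fy=1.5,interpolation=cv2.INTER_CUBIC))
E
```

```text
(no output)
```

View pics/top0x.png

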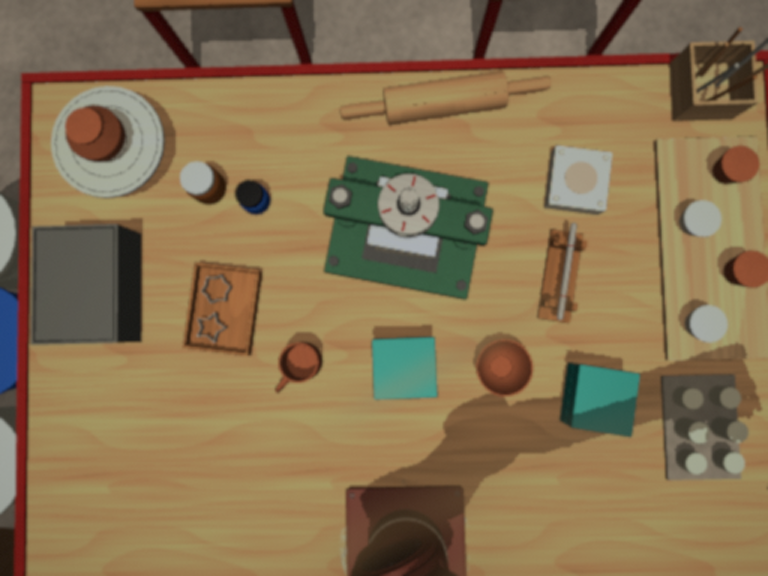

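View pics/side0x.png

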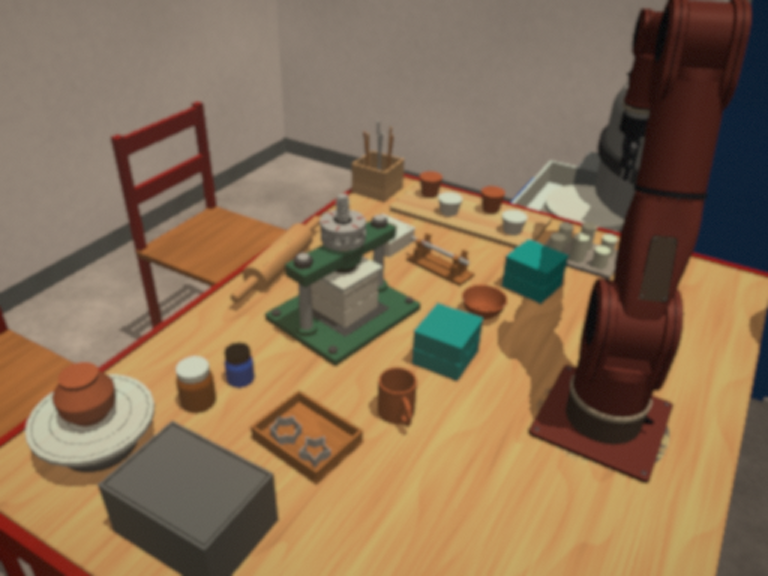

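```bash
python3 - <<'E'
import cv2
t=cv2.imread("pics/top0.png")[98:218,212:400]
cv2.imwrite("pics/topc.png",cv2.resize(t,None,fx=4.2,fy=4.2,interpolation=cv2.INTER_CUBIC)[:600,:800])
E
```

```text
(no output)
```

View pics/topc.png

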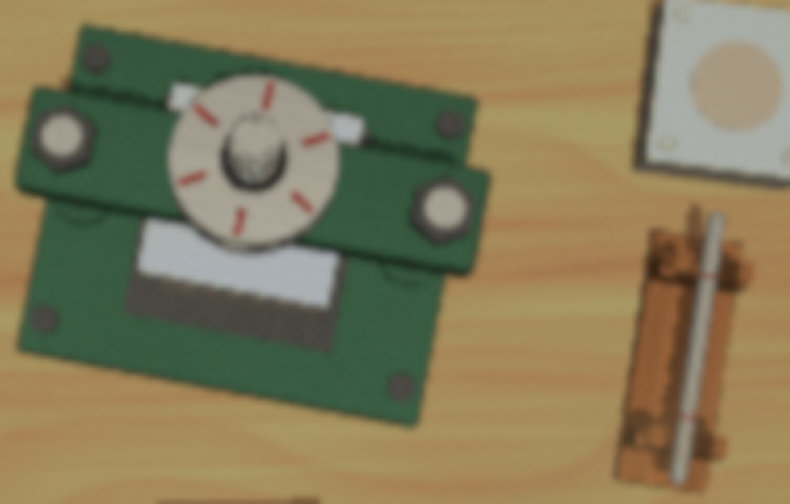

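```bash
cat > h.py <<'E'
from station import *
import numpy as np
K={"top":(452.785,452.785,254.808,189.889,np.array([[-0.0241,0.9973,-0.0695,0.4168],[-0.9995,-0.0253,-0.017,0.0094],[-0.0187,0.069,0.9974,1.3595]]))}
def px2w(u,v,z,fx,fy,cx,cy,E):
    d=E[:3,:3]@np.array([(u-cx)/fx,-(v-cy)/fy,-1.]); o=E[:3,3]
    return o+d*(z-o[2])/d[2]
E
python3 - <<'E'
from h import *
def P(u,v,z): return px2w(212+(u+.5)/4.2-.5,98+(v+.5)/4.2-.5,z,*K["top"])
c=P(254,158.5,.26);print("collar",c)
for s in [(268,95),(317,138),(302,202),(240,222),(191,179),(206,113)]:
    p=P(*s,.26)-c; print(round(np.hypot(*p[:2]),4),round(np.degrees(np.arctan2(p[1],p[0])),1))
a,b=P(62,135,.22),P(443,209,.22); print("nuts",a,b,np.linalg.norm(a-b),(a+b)/2, np.degrees(np.arctan2(*(a-b)[[1,0]])))
a,b=P(716,215,.055),P(679,482,.055); print("bar",a,b,np.linalg.norm(a-b),(a+b)/2,np.degrees(np.arctan2(*(a-b)[[1,0]])))
for n,p,z in [("bowl",(505,367),.05),("mug",(300,360),.085),("tray",(225,308),.035),("tq block",(405,368),.09),("tq2",(605,400),.09),("white sq",(580,178),.05),("glaze",(199,178),.095),("oxide",(250,195),.08)]:
    print(n,px2w(p[0]/1.5,p[1]/1.5,z,*K["top"]).round(3))
E
```

```text
collar [ 0.62640315 -0.0174906   0.26      ]
0.0384 -13.8
0.0387 -73.4
0.038 -134.1
0.0383 166.2
0.0387 106.6
0.0389 44.6
nuts [0.65166794 0.0975891  0.22      ] [ 0.60009879 -0.13152844  0.22      ] 0.23484936028477799 [ 0.62588336 -0.01696967  0.22      ] 77.31540184858969
bar [ 0.61738029 -0.33921252  0.055     ] [ 0.43450945 -0.30614942  0.055     ] 0.18583570977041325 [ 0.52594487 -0.32268097  0.055     ] -10.248379534890848
bowl [ 0.345 -0.199  0.05 ]
mug [0.369 0.188 0.085]
tray [0.471 0.341 0.035]
tq block [ 0.349 -0.008  0.09 ]
tq2 [ 0.282 -0.374  0.09 ]
white sq [ 0.706 -0.358  0.05 ]
glaze [0.717 0.374 0.095]
oxide [0.685 0.28  0.08 ]
```

```bash
cat >> h.py <<'E'
C=np.array([.6262,-.0173]); BAR=np.array([.5259,-.3227]); BY=-10.25
G=.030          # grip point is G behind the bar's middle
ZO=.161         # TCP above bar axis
def pose(th,tip,z=.236,C=None,rin=None):
    """TCP pose with the bar radial at angle th (deg), inner tip at radius tip"""
    C=globals()['C'] if C is None else C
    t=np.radians(th); r=tip+.095+G
    y=(th+180+180)%360-180
    return [C[0]+r*np.cos(t),C[1]+r*np.sin(t),z+ZO],[180,0,y]
def go(p,o,v=.15,**k): return robot.move_l(p,o,max_speed=v,**k)
E
python3 - <<'E'
from h import *
b=BAR-G*np.array([np.cos(np.radians(BY)),np.sin(np.radians(BY))])
print("pick",b,np.round(planner.ik([*b,.216],[180,0,BY]),1), np.round(planner.ik([*b,.216],[180,0,BY+180]),1))
for th in range(286,60,-20):
    for tip in(.023,.065):
        p,o=pose(th,tip); q=planner.ik(p,o); print(th,tip,np.round(q,0) if q is not None else None)
E
```

```text
pick [ 0.49637878 -0.31736169] [ 37.   22.3 -10.5 103.5   4.9  54.7 -75.8] [ 52.4  24.8 -29.4 102.7  14.3  56.3  97. ]
286 0.023 [ 34.  28. -35.  77.  16.  80.  15.]
286 0.065 [ 35.  30. -33.  74.  16.  81.  19.]
266 0.023 [ 35.  21. -32.  85.  11.  77.  -1.]
266 0.065 [ 37.  22. -29.  84.  11.  77.   3.]
246 0.023 [ 35.  14. -29.  93.   7.  75. -19.]
246 0.065 [ 38.  13. -27.  93.   6.  75. -14.]
226 0.023 [ 35.   8. -29.  99.   4.  74. -39.]
226 0.065 [ 38.   6. -27. 102.   3.  73. -34.]
206 0.023 [ 36.   4. -32. 104.   2.  73. -61.]
206 0.065 [ 38.  -1. -31. 108.  -0.  73. -56.]
186 0.023 [ 37.   2. -39. 106.   1.  73. -86.]
186 0.065 [ 40.  -4. -38. 110.  -3.  73. -81.]
166 0.023 [  37.    3.  -45.  105.    2.   73. -112.]
166 0.065 [  41.   -4.  -48.  110.   -3.   73. -109.]
146 0.023 [  35.    7.  -51.  102.    6.   74. -141.]
146 0.065 [  41.    3.  -57.  105.    2.   73. -141.]
126 0.023 [ -75.   15.   71.  101.  -15.   74. -145.]
126 0.065 [ -85.   12.   75.  103.  -12.   74. -151.]
106 0.023 None
106 0.065 None
86 0.023 [ 28.  32. -63.  82.  28.  83. 141.]
86 0.065 [ 23.  34. -63.  80.  30.  84. 137.]
66 0.023 [ 25.  38. -63.  75.  34.  86. 122.]
66 0.065 [ 20.  41. -63.  70.  36.  88. 119.]
```

```bash
python3 - <<'E'
from h import *
import cv2
b=BAR-G*np.array([np.cos(np.radians(BY)),np.sin(np.radians(BY))])
robot.move_ptp([*b,.336],[180,0,BY])
o=status.get_obs(); print(o["time_s"],o["tool_pos"],o["ee_rot"],o["qpos"].round(1),o["ft_force"],o["ft_torque"])
f=imaging.grab_frame("wrist"); print(f["fx"],f["fy"],f["cx"],f["cy"],np.round(f["extrinsics"],4).tolist())
np.savez("w1.npz",E=f["extrinsics"],k=[f["fx"],f["fy"],f["cx"],f["cy"]])
cv2.imwrite("pics/w1.png",cv2.resize(f["color"],None,fx=1.5,fy=1.5))
E
```

```text
1.775 [ 0.49581512 -0.31851873  0.3361479 ] [ 1.79965564e+02 -4.43221055e-03 -1.03304996e+01] [ 37.8  15.3 -11.1  97.3   3.2  67.8 -74.5] [-0.52806421 -1.60239605 -0.806979  ] [-0.01531693  0.0218396  -0.05530719]
311.36394253396213 311.36394253396213 256.0881524622674 190.24082675938942 [[-0.1798, 0.9348, 0.3062, 0.5754], [-0.9837, -0.1706, -0.0569, -0.3324], [-0.0009, -0.3114, 0.9503, 0.3068], [0.0, 0.0, 0.0, 1.0]]
```

View pics/w1.png

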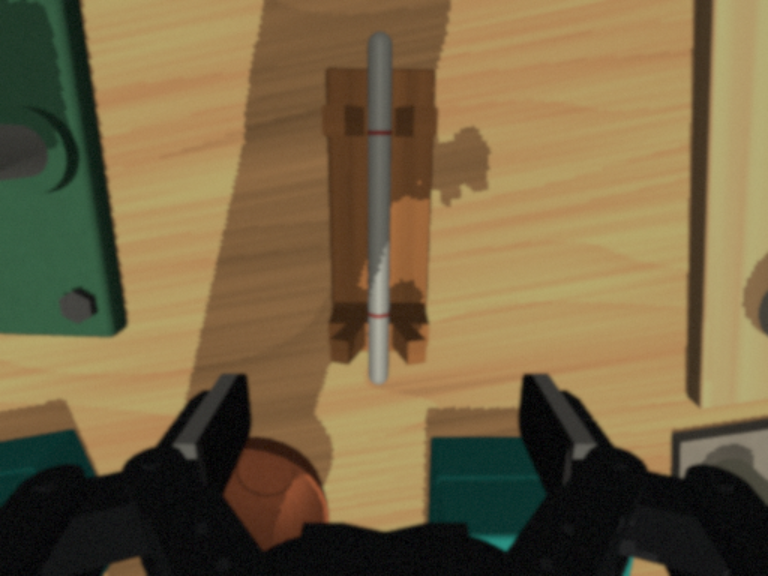

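```bash
python3 - <<'E'
from h import *
w=np.load("w1.npz")
a,b=[px2w(u/1.5,v/1.5,.055,*w["k"],w["E"]) for u,v in((380,33),(378,384))]
print(a,b,np.linalg.norm(a-b),(a+b)/2,np.degrees(np.arctan2(*(a-b)[[1,0]])))
E
```

```text
[ 0.62058751 -0.33840089  0.055     ] [ 0.43275574 -0.30229482  0.055     ] 0.19127054804194324 [ 0.52667163 -0.32034785  0.055     ] -10.880991226313443
```

```bash
sed -i 's/^C=.*/C=np.array([.6262,-.0173]); BAR=np.array([.5265,-.3207]); BY=-10.7/' h.py
cat >> h.py <<'E'
def bpt(): return BAR-G*np.array([np.cos(np.radians(BY)),np.sin(np.radians(BY))])
def say(n=""):
    o=status.get_obs(); print(n,round(o["time_s"],2),o["tool_pos"].round(4),o["ee_rot"].round(2),"w",round(o["gripper_width"],4),"F",o["ft_force"].round(2),"M",o["ft_torque"].round(3)); return o
E
python3 - <<'E'
from h import *
import cv2
b=bpt()
go([*b,.216],[180,0,BY]); robot.wait(.2); say("down")
effector.gripper_to(.0); say("grip")
go([*b,.30],[180,0,BY]); robot.wait(.3); say("lift")
p,o=pose(286,.065,.256); print(p,o)
go(p,o,.25); p,o=pose(286,.065); go(p,o,.1); robot.wait(.3); s=say("at"); print(p)
print(s["qpos"].round(1))
t=imaging.grab_frame("top")["color"]; sd=imaging.grab_frame("side")["color"]
t=cv2.resize(t[100:190,215:330],None,fx=6,fy=6,interpolation=cv2.INTER_CUBIC)
cv2.imwrite("pics/top1.png",t); cv2.imwrite("pics/side1_full.png",sd)
E
```

```text
down 2.98 [ 0.4973 -0.3153  0.217 ] [ 1.7996e+02 -8.0000e-02 -1.0700e+01] w 0.0854 F [-1.12 -0.52  1.11] M [0.025 0.029 0.028]
grip 3.66 [ 0.4971 -0.3152  0.2162] [ 1.80e+02 -1.00e-02 -1.07e+01] w 0.0098 F [-0.69  0.96  1.77] M [ 0.044  0.069 -0.011]
lift 4.67 [ 0.4969 -0.315   0.2992] [-1.7997e+02  7.0000e-02 -1.0700e+01] w 0.0099 F [-0.68  0.35 -0.8 ] M [ 0.022  0.04  -0.049]
[np.float64(0.6785710976052298), np.float64(-0.19993972222828058), 0.41700000000000004] [180, 0, 106]
at 7.5 [ 0.6786 -0.1999  0.3975] [1.7997e+02 2.0000e-02 1.0600e+02] w 0.0094 F [ 0.27  1.08 -1.44] M [-0.107 -0.044 -0.006]
[np.float64(0.6785710976052298), np.float64(-0.19993972222828058), 0.397]
[ 34.   29.4 -31.8  73.7  15.2  80.9  19.1]
```

View pics/top1.png

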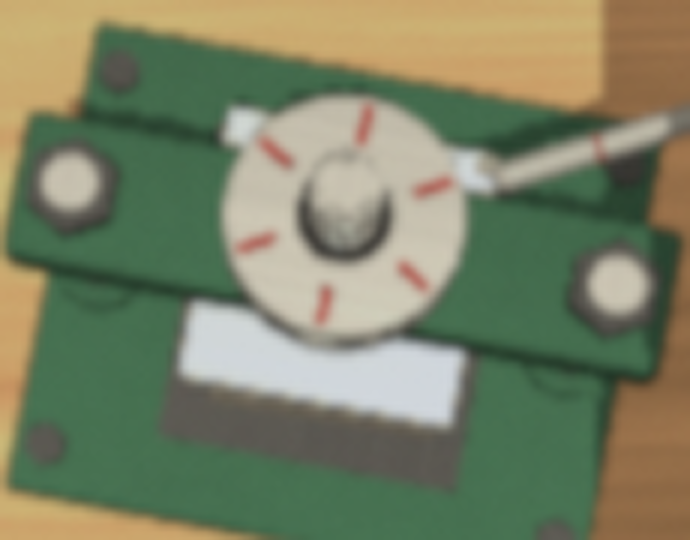

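```bash
python3 - <<'E'
from h import *
def P(u,v,z): return px2w(215+(u+.5)/6-.5,100+(v+.5)/6-.5,z,*K["top"])
c=P(345,215.5,.26);print("circle",c)
S=[(366,125),(433,186),(413,277),(324,305),(255,243),(276,152)]
print("strokes mean",P(*np.mean(S,0),.26))
for s in S:
    p=P(*s,.26)-c; print(round(np.hypot(*p[:2]),4),round(np.degrees(np.arctan2(p[1],p[0])),1))
tip,m,e=P(478,174,.236),P(600,148,.236),P(680,121,.236)
print(tip,m,e,np.degrees(np.arctan2(*(tip-e)[[1,0]])))
d=(tip-e)[:2]; d/=np.linalg.norm(d); v=c[:2]-tip[:2]; print("lateral miss",d[0]*v[1]-d[1]*v[0],"ahead",d@v, "mean-line",d[0]*(c-m)[1]-d[1]*(c-m)[0])
E
```

```text
circle [ 0.62604983 -0.01745196  0.26      ]
strokes mean [ 0.62639978 -0.01725691  0.26      ]
0.0385 -14.5
0.038 -72.9
0.0376 -134.0
0.0379 165.4
0.0385 105.6
0.0386 45.5
[ 0.64660234 -0.07402843  0.236     ] [ 0.65616541 -0.12523248  0.236     ] [ 0.66664377 -0.15894697  0.236     ] 103.27925471498905
lateral miss 0.007007515490254161 ahead 0.059784584870734785 mean-line 0.004553456109022951
```

```bash
python3 - <<'E'
from h import *
import cv2
f=imaging.grab_frame("wrist")
np.savez("w2.npz",E=f["extrinsics"],k=[f["fx"],f["fy"],f["cx"],f["cy"]])
cv2.imwrite("pics/w2.png",cv2.resize(f["color"],None,fx=1.5,fy=1.5,interpolation=cv2.INTER_CUBIC))
E
```

```text
(no output)
```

View pics/w2.png

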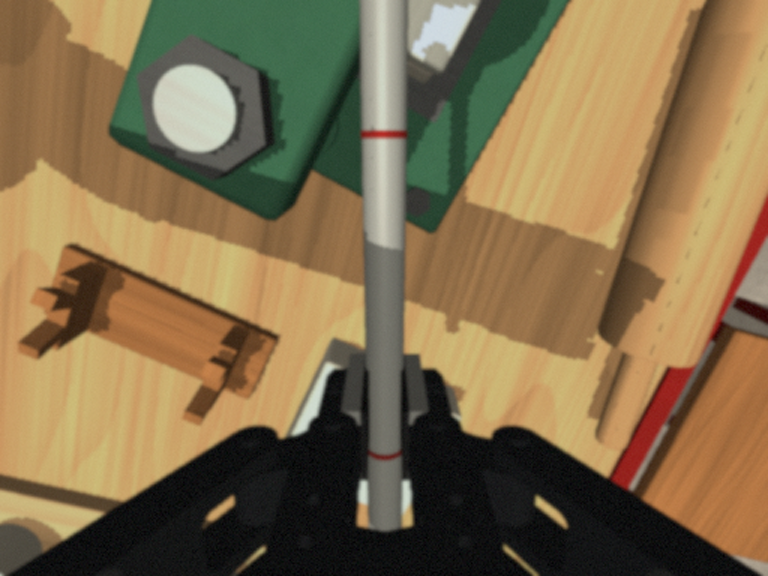

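```bash
python3 - <<'E'
from h import *
from scipy.optimize import least_squares
w=np.load("w1.npz"); P1=lambda u,v:px2w(u/1.5,v/1.5,.055,*w["k"],w["E"])
t=[P1(*p) for p in((380,33),(379.5,132),(378.5,316),(378,384))]
s=[np.linalg.norm(x-t[0]) for x in t]; print("along",np.round(s,4))
w=np.load("w2.npz"); E=w["E"]; k=w["k"]; print(E.round(4).tolist())
r=.0506
def proj(X):
    c=E[:3,:3].T@(X-E[:3,3]); return np.array([k[2]+k[0]*c[0]/-c[2],k[3]-k[1]*c[1]/-c[2]])
rings=(s[2]-s[1])/2*.19/s[3]; print("ring",rings)
obs=[(rings,(384,134)),(-rings,(384.5,454))]
def X(q,l):
    x,y,yaw,pit=q[:4]; d=np.array([np.cos(yaw)*np.cos(pit),np.sin(yaw)*np.cos(pit),np.sin(pit)]); return np.array([x,y,.236])+d*(l+G)
def f(q): return np.r_[[ (proj(X(q,l)+[0,0,.006])-np.array(p)/1.5) for l,p in obs]].ravel()
q=least_squares(f,[.6786,-.1999,np.radians(106),0]).x; print("grip pt",q[:2],np.degrees(q[2:]),"tip",X(q,.095))
# with pitch 0 forced, using only yaw
q2=least_squares(lambda p:f([*p,0]),q[:3]); print(q2.x[:2],np.degrees(q2.x[2]),q2.fun)
E
```

```text
along [0.     0.0453 0.1467 0.1913]
[[0.9614, -0.2613, -0.0864, 0.6576], [0.2752, 0.914, 0.2981, -0.1226], [0.0011, -0.3104, 0.9506, 0.368], [0.0, 0.0, 0.0, 1.0]]
ring 0.0503430612894824
grip pt [ 0.67984146 -0.1994164 ] [106.07021748   7.14222564] tip [ 0.64550806 -0.08023302  0.2515416 ]
[ 0.67980215 -0.1992778 ] 106.0650848818403 [-0.00354568 -2.1600525   0.0068829   3.43644052]
```

```bash
python3 - <<'E'
from h import *
import cv2
s=cv2.imread("pics/side1_full.png")
E=np.array([[-0.8632,0.3058,-0.4018,-0.0805],[-0.5044,-0.4849,0.7145,1.0569],[0.0236,0.8194,0.5728,0.9903]])
def pj(X):
    c=E[:,:3].T@(np.array(X)-E[:,3]); return np.array([255.11+450.47*c[0]/-c[2],188.89-450.47*c[1]/-c[2]])
u0,v0,z=190,110,6
for n,X in dict(tip0=(.6441,-.0798,.236),tip7=(.6441,-.0798,.2515),grip=(.6786,-.1999,.236),collar=(.6262,-.0173,.26)).items():
    print(n,pj(X),(pj(X)-[u0,v0]+.5)*z-.5)
cv2.imwrite("pics/side1.png",cv2.resize(s[v0:v0+80,u0:u0+120],None,fx=z,fy=z,interpolation=cv2.INTER_CUBIC))
E
```

```text
tip0 [234.5945579  143.50350203] [270.0673474 203.5210122]
tip7 [234.58318393 139.49155345] [269.99910359 179.44932067]
grip [244.33029113 127.31903493] [328.48174679 106.41420955]
collar [228.92616871 146.4168064 ] [236.05701223 221.00083838]
```

View pics/side1.png

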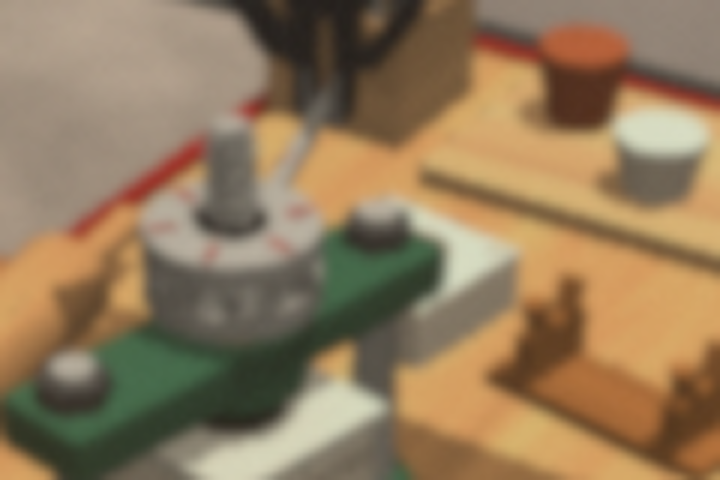

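```bash
python3 - <<'E'
from h import *
p,o=pose(286,.024); r=go(p,o,.05,force_limit=12); s=say(f"stop={r}")
print("tip r",np.hypot(*(s["tool_pos"][:2]-C))-.125)
E
```

```text
stop=False 8.62 [ 0.6673 -0.161   0.397 ] [-1.8000e+02  2.0000e-02  1.0597e+02] w 0.0096 F [-0.12 -0.11 -1.24] M [-0.053 -0.045  0.015]
tip r 0.024485605449825837
```

```bash
cat >> h.py <<'E'
F0=np.array([-.12,-.11]); M0=.0
def torque(o):
    F=o["ft_force"][:2]-F0; r=o["tool_pos"][:2]-C
    return o["ft_torque"][2]-M0+r[0]*F[1]-r[1]*F[0]
def sweep(a,b,step=6,tip=.024,v=.12,tmax=1.1):
    out=[]
    for th in np.arange(a-step,b-1e-6,-step):
        go(*pose(th,tip),v); o=status.get_obs(); T=torque(o); out.append((th,T))
        t=np.radians(th); Fr=(o["ft_force"][:2]-F0)@[np.cos(t),np.sin(t)]
        print(f"{th:.0f} T={T:.3f} Fr={Fr:.1f} Fz={o['ft_force'][2]:.1f} t={o['time_s']:.2f}")
        if T>tmax or abs(Fr)>30: print("ABORT"); break
    return out
E
python3 - <<'E'
from h import *
sweep(286,262)
E
```

```text
280 T=0.252 Fr=-0.6 Fz=-2.2 t=8.90
274 T=0.395 Fr=-0.9 Fz=-3.0 t=9.18
268 T=0.399 Fr=-1.7 Fz=-2.0 t=9.47
262 T=0.468 Fr=-1.1 Fz=-2.9 t=9.75
```

```bash
python3 - <<'E'
from h import *
sweep(262,166)
E
```

```text
256 T=0.315 Fr=-2.1 Fz=-1.9 t=10.03
250 T=0.329 Fr=-1.9 Fz=-1.9 t=10.32
244 T=0.386 Fr=-1.8 Fz=-2.1 t=10.60
238 T=0.259 Fr=-3.0 Fz=-2.2 t=10.88
232 T=0.442 Fr=-2.0 Fz=-1.7 t=11.17
226 T=0.207 Fr=-1.3 Fz=-1.4 t=11.45
220 T=0.317 Fr=0.2 Fz=-1.8 t=11.73
214 T=0.169 Fr=-0.3 Fz=-0.7 t=12.02
208 T=0.349 Fr=0.6 Fz=-1.3 t=12.30
202 T=0.434 Fr=0.3 Fz=-1.2 t=12.58
196 T=0.210 Fr=0.3 Fz=-1.2 t=12.87
190 T=0.269 Fr=1.7 Fz=-1.3 t=13.15
184 T=0.387 Fr=1.7 Fz=-1.2 t=13.43
178 T=0.255 Fr=2.0 Fz=-0.9 t=13.72
172 T=0.233 Fr=2.6 Fz=-1.7 t=14.00
166 T=0.289 Fr=1.9 Fz=-1.4 t=14.28
```

```bash
cat >> h.py <<'E'
def strokes(save=None):
    import cv2
    f=imaging.grab_frame("top"); im=f["color"]
    if save: cv2.imwrite(save,im)
    h=cv2.cvtColor(im,cv2.COLOR_BGR2LAB).astype(float)[...,1]-128
    v,u=np.mgrid[0:384,0:512]; E=K["top"][4]; k=K["top"][:4]
    d=np.stack([(u-k[2])/k[0],-(v-k[3])/k[1],-np.ones_like(u,float)],-1)@E[:,:3].T
    X=E[:,3]+d*((.26-E[2,3])/d[...,2])[...,None]; r=X[...,:2]-C
    R=np.hypot(r[...,0],r[...,1]); m=(R>.028)&(R<.047)
    w=np.where(m,np.clip(h-4,0,None),0); a=np.arctan2(r[...,1],r[...,0])
    z=(w*np.exp(6j*a)).sum(); return np.degrees(np.angle(z))/6, abs(z)/w.sum()
E
python3 - <<'E'
from h import *
go(*pose(170.5,.024),.1); say("backed")
print(strokes())
go(*pose(170.5,.066),.15); say("out")
a,q=strokes("pics/top2.png"); print(a,q)
E
```

```text
backed 14.55 [0.4793 0.0063 0.3968] [ 1.7997e+02  1.0000e-01 -8.9600e+00] w 0.0097 F [-0.05 -4.01 -1.41] M [-0.731  0.242 -0.407]
(np.float64(-3.803833965630719), np.float64(0.9671062892643085))
out 15.03 [0.4378 0.015  0.3974] [-1.80e+02 -6.00e-02 -9.27e+00] w 0.0096 F [ 1.17 -0.15 -1.44] M [-0.003  0.061 -0.053]
-3.939930858284015 0.9673668535619037
```

```bash
cat >> h.py <<'E'
def swing(a,b,tip=.066,n=None):
    n=n or int(np.ceil(abs(b-a)/14))
    for th in np.linspace(a,b,n+1)[1:]: go(*pose(th,tip),.2)
def insert(th):
    r=go(*pose(th,.024),.06,force_limit=12); s=say(f"insert stop={r}")
    print("tip r",np.hypot(*(s["tool_pos"][:2]-C))-.125); return r
def still(n=10):
    T=[]
    for _ in range(n): robot.wait(.02); T.append(torque(status.get_obs()))
    return np.mean(T),np.std(T)/n**.5
E
python3 - <<'E'
from h import *
swing(170.5,236.1); robot.wait(.15); s=say("round")
print("zero T", still())
insert(236.1); print("in T",still(6))
E
```

```text
round 17.17 [ 0.5193 -0.1744  0.3972] [-1.800e+02 -1.000e-02  5.609e+01] w 0.0096 F [-0.24 -0.45 -1.35] M [-0.042  0.025  0.041]
zero T (np.float64(0.025777704823521985), np.float64(0.03008689321427703))
insert stop=False 18.18 [ 0.543  -0.1412  0.3969] [-1.7999e+02  2.0000e-02  5.6080e+01] w 0.0096 F [ 0.24  0.56 -1.  ] M [-0.066  0.016  0.022]
tip r 0.024283040090438496
in T (np.float64(-0.007428015271399672), np.float64(0.017769249741780544))
```

```bash
cat >> h.py <<'E'
def feel(a,b,step=4,tstop=.55,base=-14.0,v=.12):
    for th in np.arange(a-step,b-1e-6,-step):
        go(*pose(th,.024),v); T0=torque(status.get_obs()); T,e=still(10); s,q=strokes()
        print(f"{th:.1f} T0={T0:.3f} T={T:.3f}+-{e:.3f} sock={s:.2f} q={q:.2f} t={status.get_obs()['time_s']:.1f}")
        if T>tstop: print("STOP"); break
E
python3 - <<'E'
from h import *
feel(236.1,200,tstop=.52)
E
```

```text
232.1 T0=0.089 T=0.010+-0.027 sock=-3.91 q=0.97 t=18.8
228.1 T0=0.207 T=0.235+-0.029 sock=-3.89 q=0.97 t=19.2
224.1 T0=0.436 T=0.372+-0.020 sock=-4.25 q=0.97 t=19.7
220.1 T0=0.439 T=0.393+-0.023 sock=-8.49 q=0.97 t=20.1
216.1 T0=0.394 T=0.316+-0.019 sock=-12.40 q=0.97 t=20.6
212.1 T0=0.225 T=0.356+-0.018 sock=-16.39 q=0.97 t=21.1
208.1 T0=0.250 T=0.303+-0.025 sock=-20.35 q=0.97 t=21.6
204.1 T0=0.206 T=0.304+-0.016 sock=-24.53 q=0.97 t=22.0
200.1 T0=0.432 T=0.343+-0.030 sock=-28.57 q=0.97 t=22.5
```

```bash
python3 - <<'E'
from h import *
feel(200.1,172,tstop=.56)
E
```

```text
196.1 T0=0.416 T=0.344+-0.024 sock=27.21 q=0.96 t=22.9
192.1 T0=0.346 T=0.376+-0.024 sock=23.98 q=0.97 t=23.4
188.1 T0=0.542 T=0.371+-0.022 sock=20.92 q=0.97 t=23.9
184.1 T0=0.397 T=0.380+-0.012 sock=17.60 q=0.97 t=24.4
180.1 T0=0.526 T=0.415+-0.021 sock=14.05 q=0.97 t=24.8
176.1 T0=0.410 T=0.427+-0.017 sock=10.19 q=0.97 t=25.3
172.1 T0=0.541 T=0.462+-0.025 sock=6.60 q=0.97 t=25.8
```

```bash
python3 - <<'E'
from h import *
feel(172.1,160,tstop=.58)
E
```

```text
168.1 T0=0.577 T=0.482+-0.029 sock=3.04 q=0.96 t=26.2
164.1 T0=0.466 T=0.512+-0.019 sock=-0.54 q=0.89 t=26.7
160.1 T0=0.605 T=0.508+-0.019 sock=-6.97 q=0.76 t=27.1
```

```bash
python3 - <<'E'
from h import *
import cv2
go(*pose(166,.024),.1); print("backed T",still(8))
go(*pose(166,.066),.12); say("out"); print(strokes())
swing(166,226); print(strokes("pics/top3.png"))
p,o=pose(226,.075,.27); go(p,o,.2)
go([*bpt(),.32],[180,0,BY],.25); robot.wait(.3); say("over rest")
f=imaging.grab_frame("wrist"); np.savez("w3.npz",E=f["extrinsics"],k=[f["fx"],f["fy"],f["cx"],f["cy"]])
cv2.imwrite("pics/w3.png",cv2.resize(f["color"],None,fx=1.5,fy=1.5,interpolation=cv2.INTER_CUBIC))
E
```

```text
backed T (np.float64(0.20947148189406284), np.float64(0.031229642699120572))
out 28.08 [0.4412 0.0292 0.3972] [ 1.800e+02 -3.000e-02 -1.392e+01] w 0.0096 F [ 0.1  -0.35 -1.89] M [-0.018  0.002 -0.025]
(np.float64(-4.686628508949313), np.float64(0.9687354697898386))
(np.float64(-4.69866517715935), np.float64(0.9681831704106131))
over rest 31.81 [ 0.4971 -0.3148  0.3204] [ 1.7999e+02 -4.0000e-02 -1.0660e+01] w 0.0095 F [ 0.05 -0.17 -1.72] M [-0.014  0.081  0.009]
```

View pics/w3.png

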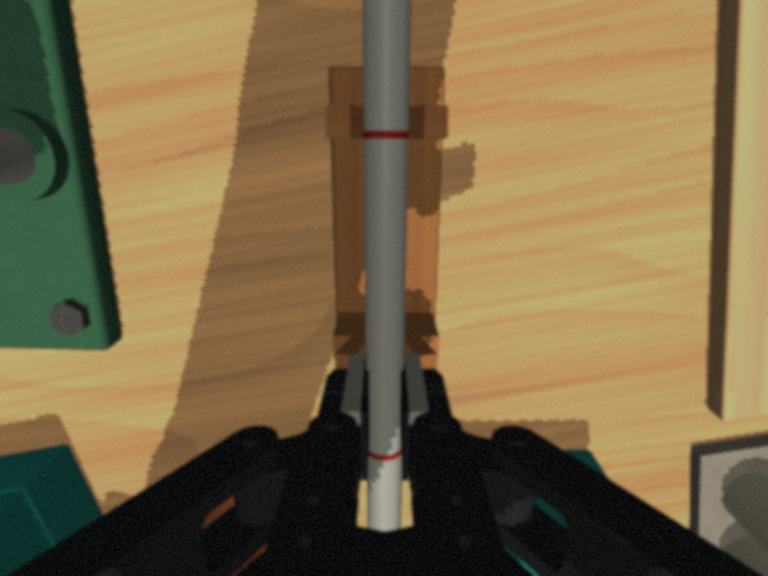

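```bash
python3 - <<'E'
from h import *
import cv2
b=bpt()
go([*b,.24],[180,0,BY],.15)
r=go([*b,.2162],[180,0,BY],.04,force_limit=8); say(f"down {r}")
effector.gripper_to(.085); robot.wait(.2); say("open")
go([*b,.33],[180,0,BY],.15); robot.wait(.3); say("up")
f=imaging.grab_frame("wrist")["color"]; t=imaging.grab_frame("top")["color"]; print(strokes())
im=np.hstack([cv2.resize(f,(400,300)),cv2.resize(t,(400,300))])
s=imaging.grab_frame("side")["color"][90:240,170:370]
im=np.vstack([im,np.hstack([cv2.resize(s,(400,300),interpolation=cv2.INTER_CUBIC),cv2.resize(t[98:218,222:382],(400,300),interpolation=cv2.INTER_CUBIC)])])
cv2.imwrite("pics/end.png",im)
E
```

```text
down True 33.13 [ 0.4968 -0.315   0.2161] [-1.7998e+02  6.0000e-02 -1.0700e+01] w 0.0095 F [-1.7   0.51  5.51] M [ 0.145  0.155 -0.056]
open 34.05 [ 0.4964 -0.3148  0.2154] [-1.7995e+02  1.4000e-01 -1.0700e+01] w 0.0851 F [-1.09 -0.42 -0.98] M [-0.026  0.044 -0.027]
up 35.27 [ 0.4969 -0.3151  0.3293] [-1.7998e+02  6.0000e-02 -1.0700e+01] w 0.0849 F [ 0.83 -0.52  0.13] M [-0.028  0.023  0.047]
(np.float64(-4.6741350067729535), np.float64(0.9689908159188515))
```

View pics/end.png

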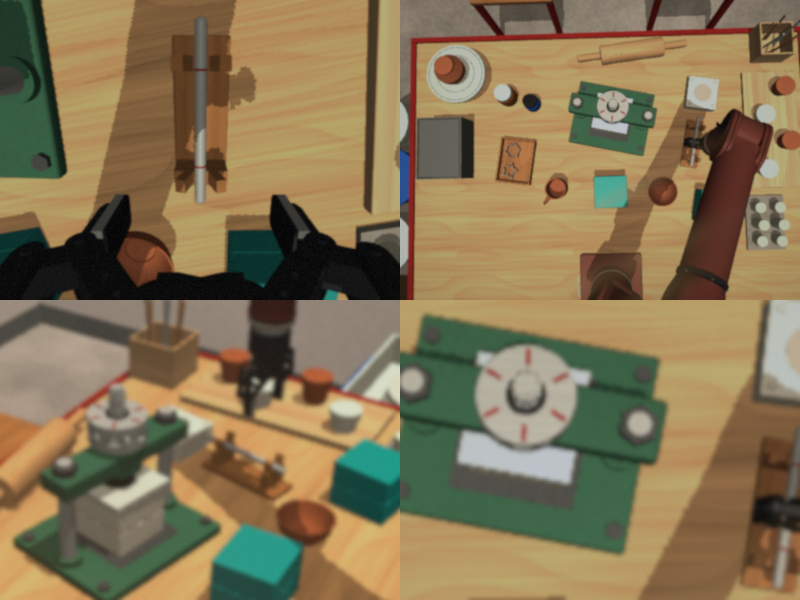

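The bar is back in its notches, the gripper is clear of it, and nothing else has moved. The mould still sits under the plate.

```bash
python3 - <<'E'
from h import *
workorder.sign_off(); say("done")
E
```

```text
the job is handed in; nothing more can be done
the job is handed in; nothing more can be done
```

I closed the press on the mould with the bar, laid the bar back in its rest and handed the job in at about 35 s; no verdict is reported.

- **Turning:** It took two bites with the bar, moving it back to another socket in between. The top camera put the collar's total turn at about 171° (2.98 rad).
- **Feel:** With the bar stopped, the moment was about 0.34 N m running free. It began to rise at about 2.45 rad and was about 0.51 N m at the end, 1.5 times free. By the torque and angle given, the nip is 0.26 to 0.32 N m above free, roughly 80 to 100 N on the mould, though I did not measure that force directly.
- **Last checks:** The collar angle held after the bar came out and again just before hand-in. The bar lies in both notches, the mould and the other objects I could see are where they stood, and the gripper is open about 11 cm above the rest.
- **Doubtful readings:**
  - Single moment readings were noisy, about ±0.1 N m, so I used averages.
  - The wrist camera suggested a 7° tilt of the held bar. The side view and the force-free insertion did not bear that out.
  - The last stroke reading during the turn was partly hidden by the arm. I repeated it once the view was clear.

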